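Hold a tee offcut in the corner of a marking fence

ROBOT

A 6-joint arm with a two-finger parallel gripper is mounted at the origin on a cart in front of the work surface, level with it; the furniture and walls round the work are solid. World frame = base frame: x ahead of the robot, y to its left, z up, the work surface at z = 0. Lengths are in m, angles in rad, forces in N, time in s.
With the tool pointing down it reaches from about 0.375 to 0.9 m from the base axis. Payload 3.1 kg.
Tool frame: the origin (TCP) lies where the fingers leave the gripper's body, on its centre line; the fingertips stand 73 mm ahead of it and the grasp point (between the pads) lies 54 mm ahead of it; z points along the fingers, y is the line along which they close (so a half turn about z gives the same grasp; the last joint's range is limited). The gripper opens to 85 mm and grips with 20 to 120 N. Pads are 22 mm wide; open, the fingers measure 114 mm over their backs; the gripper's body (76 mm by 85 mm) begins 54 mm behind the grasp point. The pads swing forward as they close: fully open they stand 13 mm farther back than shut.
Start: joints at [-1.421, 0.527, 1.433, -0, 1.181, -0.178], TCP at [0.201, -0.592, 0.304] pointing down, gripper open.
Joint ranges: [-3.08, 3.08], [-0.75, 2.2], [0.22, 2.44], [-1.43, 4.57], [0, 2.65], [-2.85, 2.85]. Speed limits (rad/s): [2.79, 2.79, 3.14, 3.14, 3.14, 3.14].

INTERFACE

Orientations are given as a unit quaternion [x, y, z, w].
In Python, from station import manip gives the robot as it stands.
- The arm moves only by the shell command python3 -m crank 'ROWS' [FORCE]. ROWS is JSON, a list of rows, each an object with "dp": the shift along the tool's x, y, z normalised to -1 to 1, where 1 is 50 cm, a list of three; "delta_rot": the turn, a rotation vector about the tool's x, y, z normalised to -1 to 1, where 1 is 2 pi rad, a list of three; "fingers": the opening, from -1 (shut) to 1 (fully open). A call has 1 to 12 rows; each row shifts and turns the commanded pose from where the row before left it, along the tool's axes as they then stand; what a row does not reach is not made up. A row lasts 1/12 s, in which the tool goes at most 41.7 mm and 7.16 degrees, less where a joint would pass 70% of its speed; a pose out of reach is approached as far as the arm can. A call with a number of a shift or a turn outside -1 to 1 is refused whole. A call with a gripper value outside its range is refused whole. The fingers move at their own pace and stop on an object; FORCE is the grip in N (left out, the last holds). Time passes only in rows, so rows that do not move let the fingers close. It gives the time, the measured TCP pose, the force, the opening and the grip force at its end, in the units of the state.
- manip.sense(): the state, without advancing time (a new reading comes with each control period).
- manip.snapshot(name): name is "scene" or "side" or "wrist"; returns (picture, depth): 480x640x3 uint8, red, green, blue; 480x640 float32, m along the optical axis (not along the pixel's ray), 0 where there is no reading.
- manip.camera_model(name): a dict with "fx", "fy", "cx", "cy" (pixels), "origin" and "attitude" of the camera in the world. Camera axes: x right, y up, looking along -z (the intrinsics and any distortion apply to the point x, -y, -z); pixel columns grow to the right and rows downward; lengths in m; the calibration is good to about 2 mm. A picture is of the moment at which its call begins: read the wrist's pose just before it. camera_model takes no time and is no camera call; for the wrist camera it gives the pose at the moment of the call.
- manip.sign_off(): hands the job in; it is judged then, once.
The state is a dict: "t": time; "q": joint angles; "qd": joint speeds; "tau": joint torques, N m; "tcp_pos": TCP position; "tool_rot": TCP orientation; "force": force on the tool from outside, world axes, zero at the start; "ft_torque": the same for the moment, N m; "finger_gap": opening from 0.0 (shut) to 1.0 (fully open); "gripper_force": force on a finger pad.
Only numpy, scipy, OpenCV 4.12 (cv2) and the standard library are available. Lean on these libraries where they do the work, as an engineer would, in place of code of your own. Each camera call takes 0.05 s, during which the arm holds its last target. There are 200 camera calls.

TASK

Lay the aluminium tee offcut on the dark marking-out plate, web up, and seat it fully home in the corner: a flange edge flush along the fence and an end flush against the red stop block, which may be fitted at either end of the fence. Finish while holding it there, without letting go, with one steady diagonal push of about 10 N each way: down onto the plate, into the fence and against the stop at once. Leave the coupling, tape measure, marker and pliers where they are.

Things in the scene. Friction and masses are not known exactly. Their poses are not given: they have to be found in the camera images.
- tee: loose aluminium tee offcut, 0.3 to 0.6 kg, lying on its flange, web up. Flange 80 wide (x) by 100 long (y) by 10 mm thick; web 12 mm thick (x), 100 mm long (y), on the middle of the flange, its top 55 mm above the underside. Origin: centre of the underside; x across the web, y along it, z up. The same either way round (half a turn about z). Can be pinched across the web from above with 45 N
- tee_web (a point): point in the middle of the offcut's web (of its length and thickness), 32.5 mm above the offcut's underside and 22.5 mm above the top of its flange; axes as the offcut's
- plate: fixed dark steel marking-out plate, 130 (x) by 260 (y) by 10 mm thick, lying on the table. Origin: centre of its underside; x towards the fence, y along the fence, z up; its top is 10 mm above the origin. Plate, fence, stop and offcut are rigid and lightly oiled: friction between them is about 0.15
- fence: fixed aluminium bar along the plate's far edge, 20 (x) by 260 (y) by 18 mm high, standing on the plate. Origin: centre of its underside, 55 mm along the plate's +x from the plate's middle; axes as the plate's. Its working face looks to the plate's -x, 45 mm from the plate's middle
- stop: fixed red stop block, 60 (x) by 24 (y) by 18 mm high with a black knob on top (to 28 mm), on the plate and against the fence at one end: its origin (centre of its underside) is 15 mm along the plate's +x and 105 mm along its +y or -y from the plate's middle, which of the two varies. Axes as the plate's. The offcut goes against its side that looks to the middle of the plate, 93 mm from it
- plug: fixed flat black rubber plug, 18 mm across and 2 mm high, in the unused stop seat at the other end of the plate; origin at the centre of its underside
- coupling: bystander: loose black pipe coupling standing upright, 36x41x66 mm; origin at the centre of its underside
- tape: bystander: loose yellow and black tape measure, 36x74x64 mm; origin at the centre of its underside
- marker: bystander: loose white marker pen with a blue cap, 12x134x12 mm, long along its y; origin at the centre of its underside
- pliers: bystander: loose pliers with red handles, 63x180x14 mm, long along its y; origin at the centre of its underside
- crank (a point): obstacle, never moves: front of the saw's three-armed crank. Its handles fill x from this point to 170 mm beyond it, y to 80 mm either side, and heights 89 to 230 mm above the table, behind the offcut's starting place. Approach from above 260 mm, and carry the offcut to the plate with its underside above 260 mm

How it is judged:
By the outcome, as a careful person would: the job done as asked, in the order asked, and still so for the second after the job is handed in, while the arm keeps its last pose, push and grip.
It also fails if it takes over 58 s, if anything falls off the work surface, if the arm or the gripper's body presses on something with over 40 N, if the wrist force passes 120 N, or if a joint passes its speed limit or range.

## Working session

There is one attempt and no reset: what is moved stays moved. The work goes in short steps, Python scripts to look and compute and a shell command to move; the robot and the scene stay as the last step left them, time stands still between calls to the robot, and variables do not carry over. Pictures are saved under pics/ and viewed, at most 10 in all, crops included, and the job is handed in when it is done.

```bash
ls; mkdir -p pics
cat > h.py <<'E'
import numpy as np, cv2
from scipy.spatial.transform import Rotation as R
from station import manip
def cam(n):
    c=manip.camera_model(n); a=np.array(c['attitude'],float)
    M=a if a.shape==(3,3) else R.from_quat(a).as_matrix()
    return c,np.array(c['origin']),M
def unproj(C,u,v,d):
    c,o,M=C; u,v,d=map(np.asarray,(u,v,d))
    p=np.stack([(u-c['cx'])/c['fx']*d,-(v-c['cy'])/c['fy']*d,-d],-1)
    return p@M.T+o
def ray(C,u,v,z):
    p1=unproj(C,u,v,1.0); o=C[1]; r=p1-o
    return o+r*((z-o[2])/r[...,2:3])
def st():
    s=manip.sense(); 
    print('t',round(s['t'],2),'p',np.round(s['tcp_pos'],4),'R',np.round(R.from_quat(s['tool_rot']).as_matrix(),3).tolist(),'F',np.round(s['force'],1),'gap',round(s['finger_gap'],3),s['gripper_force']); return s
E
python3 - <<'E'
from h import *
st()
for n in ['scene','side','wrist']:
    C=cam(n); im,d=manip.snapshot(n); np.savez('pics/%s0.npz'%n,im=im,d=d,o=C[1],M=C[2]); print(n,C[0])
    cv2.imwrite('pics/%s0.png'%n,im[...,::-1])
E
```

```text
pics
t 0.0 p [ 0.2012 -0.5912  0.303 ] R [[0.947, 0.322, -0.0], [0.322, -0.947, 0.002], [0.0, -0.002, -1.0]] F [ 0.  -0.1  0.2] gap 1.002 0.0
scene {'fx': 459.6795131304262, 'fy': 459.6795131304262, 'cx': 320.3156902431486, 'cy': 229.85098556314267, 'origin': array([-0.07417777, -0.80568153,  0.74077341]), 'attitude': array([ 0.41066819, -0.16876542, -0.32480212,  0.83508889])}
side {'fx': 470.1996870230873, 'fy': 470.1996870230873, 'cx': 329.1274841118285, 'cy': 236.94459914865672, 'origin': array([0.11116862, 0.410328  , 0.67298384]), 'attitude': array([-0.13543963,  0.42121604,  0.85378559, -0.27437805])}
wrist {'fx': 420.6961794041485, 'fy': 420.6961794041485, 'cx': 325.9182630967987, 'cy': 230.7356770462616, 'origin': array([ 0.26725916, -0.56817746,  0.3728469 ]), 'attitude': array([-0.1126323 ,  0.08179952, -0.57657717,  0.80509724])}
```

View pics/scene0.png

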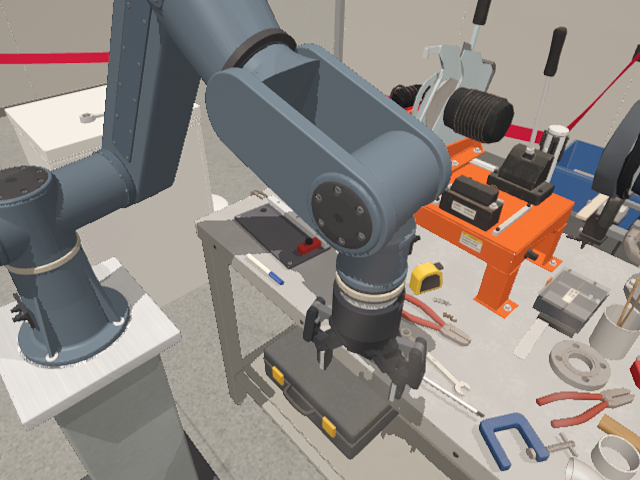

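View pics/side0.png

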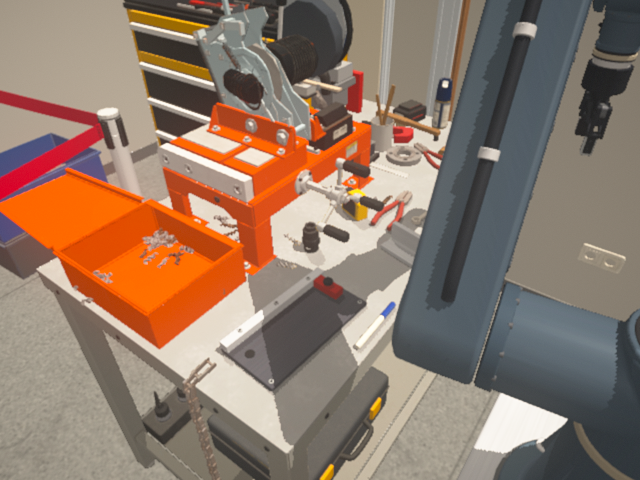

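The side view shows the plate around (300,330), the red stop at (328,287), the fence on the plate's far edge, the plug at (250,352), and the tee at (403,237), partly behind the arm. The crank handles are at (345–375,165–235).

Run:
```python
from h import *
C=cam('side'); f=np.load('pics/side0.npz'); im,d=f['im'],f['d']
v,u=np.mgrid[:480,:640]; P=unproj(C,u,v,d)
for n,(a,b) in dict(plug=(250,352),knob=(324,282),plateL=(272,378),plateM=(300,335),fence1=(225,345),tee=(403,237),crankA=(382,204),crankB=(350,236),crankC=(375,174),marker=(375,325)).items(): print(n,P[b,a].round(3))
hsv=cv2.cvtColor(im,cv2.COLOR_RGB2HSV)
# dark plate pixels near z 0.01
m=(d>0)&(abs(P[...,2]-.010)<.006)&(hsv[...,2]<110)&(u>210)&(u<380)&(v>260)&(v<395)
n,l,s,c=cv2.connectedComponentsWithStats(m.astype(np.uint8)); i=1+s[1:,4].argmax(); print(s[i])
q=ray(C,u[l==i],v[l==i],.010); r=cv2.minAreaRect((q[:,:2]*1000).astype(np.float32)); print('plate rect',r,cv2.boxPoints(r))
red=(hsv[...,1]>150)&((hsv[...,0]<6)|(hsv[...,0]>174))&(u>300)&(u<350)&(v>265)&(v<305)&(P[...,2]>.014)
print('red',np.median(P[red],0), cv2.minAreaRect((P[red][:,:2]*1000).astype(np.float32)))
# fence top
m=(abs(P[...,2]-.028)<.004)&(u>215)&(u<335)&(v>265)&(v<360)&(hsv[...,1]<60)
q=P[m]; print('fence',len(q),cv2.minAreaRect((q[:,:2]*1000).astype(np.float32)))
# tee
m=(P[...,2]>.045)&(P[...,2]<.065)&(u>370)&(u<440)&(v>190)&(v<270)
q=P[m];print('web',len(q),q.min(0),q.max(0),cv2.minAreaRect((q[:,:2]*1000).astype(np.float32)))
cv2.imwrite('pics/crop.png',cv2.resize(im[150:300,270:440,::-1],None,fx=3.5,fy=3.5,interpolation=2))
```

```text
plug [0.531 0.062 0.016]
knob [ 0.517 -0.138  0.038]
plateL [0.467 0.077 0.01 ]
plateM [ 0.486 -0.021  0.012]
fence1 [0.569 0.082 0.027]
tee [ 0.463 -0.364  0.033]
crankA [ 0.514 -0.348  0.11 ]
crankB [ 0.583 -0.331  0.003]
crankC [ 0.684 -0.612  0.004]
marker [ 0.386 -0.119  0.015]
[ 255  286  111  105 5011]Traceback (most recent call last):
  File "<stdin>", line 9, in <module>
  File "h.py", line 13, in ray
    p1=unproj(C,u,v,1.0); o=C[1]; r=p1-o
  File "h.py", line 10, in unproj
    p=np.stack([(u-c['cx'])/c['fx']*d,-(v-c['cy'])/c['fy']*d,-d],-1)
    raise ValueError('all input arrays must have the same shape')
ValueError: all input arrays must have the same shape
```

```bash
sed -i 's/u,v,d=map(np.asarray,(u,v,d))/u,v,d=np.broadcast_arrays(u,v,d)/' h.py
python3 - <<'E'
from h import *
C=cam('side'); f=np.load('pics/side0.npz'); im,d=f['im'],f['d']
v,u=np.mgrid[:480,:640]; P=unproj(C,u,v,d)
hsv=cv2.cvtColor(im,cv2.COLOR_RGB2HSV)
rect=lambda q: cv2.minAreaRect((q[:,:2]*1000).astype(np.float32))
m=(d>0)&(abs(P[...,2]-.010)<.008)&(hsv[...,2]<110)&(u>210)&(u<380)&(v>260)&(v<395)
n,l,s,c=cv2.connectedComponentsWithStats(m.astype(np.uint8)); i=1+s[1:,4].argmax(); print(s[i])
q=ray(C,u[l==i],v[l==i],.010); print('plate rect',rect(q))
red=(hsv[...,1]>150)&((hsv[...,0]<6)|(hsv[...,0]>174))&(u>300)&(u<350)&(v>265)&(v<305)
print('red',np.median(P[red],0), rect(ray(C,u[red],v[red],.028)))
m=(abs(P[...,2]-.028)<.006)&(u>215)&(u<335)&(v>265)&(v<360)&(hsv[...,1]<60)
q=P[m]; print('fence',len(q),rect(q))
m=(P[...,2]>.045)&(P[...,2]<.068)&(u>370)&(u<440)&(v>190)&(v<270)
q=P[m];print('web',len(q),q.min(0),q.max(0),rect(q))
m=(P[...,2]>.003)&(P[...,2]<.068)&(u>370)&(u<440)&(v>190)&(v<270)&(P[...,0]<.55)
q=P[m];print('tee',len(q),q.min(0),q.max(0),rect(q))
cv2.imwrite('pics/crop.png',cv2.resize(im[150:300,270:440,::-1],None,fx=3.5,fy=3.5,interpolation=2))
E
```

```text
[ 222  286  144  106 5177]
plate rect ((497.572509765625, -37.627593994140625), (266.8200988769531, 129.411376953125), 83.02131652832031)
red [ 0.50582766 -0.13810311  0.0278288 ] ((510.4072570800781, -140.85867309570312), (32.2487678527832, 64.19359588623047), 86.26841735839844)
fence 1293 ((548.7677612304688, -44.10296630859375), (260.89111328125, 54.28791809082031), 83.98658752441406)
web 229 [ 0.4209027  -0.38082294  0.04504347] [ 0.4978184  -0.35242868  0.05928523] ((458.6315612792969, -367.0421142578125), (15.142572402954102, 79.2925033569336), 77.0688705444336)
tee 1727 [ 0.41351868 -0.61887681  0.00300719] [ 0.54994683 -0.25932831  0.05928523] ((508.4189453125, -435.9789733886719), (113.35340881347656, 352.2598571777344), 18.87516212463379)
```

View pics/crop.png

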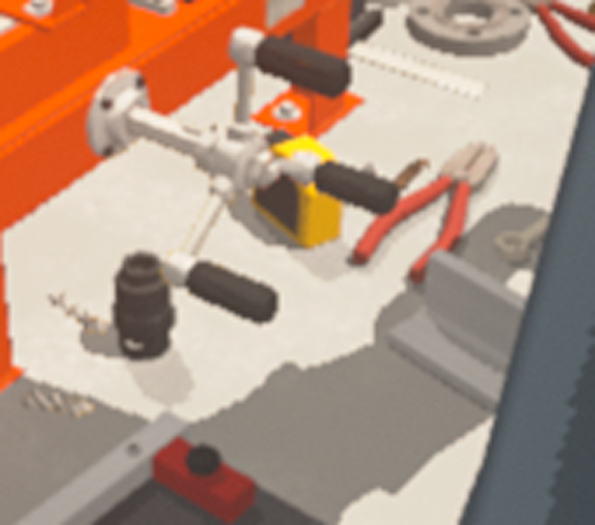

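The crop shows the tee's web running roughly along world x, at crop (430–520,255–300), with the crank handles just behind it. I'll rise and move above the tee, then turn so the camera side faces away from the crank.

```bash
python3 -m crank '[{"dp":[0,0,-0.065],"delta_rot":[0,0,0],"fingers":1},{"dp":[0,0,-0.065],"delta_rot":[0,0,0],"fingers":1},{"dp":[0,0,-0.065],"delta_rot":[0,0,0],"fingers":1},{"dp":[0.062,-0.032,0],"delta_rot":[0,0,0],"fingers":1},{"dp":[0.062,-0.032,0],"delta_rot":[0,0,0],"fingers":1},{"dp":[0.062,-0.032,0],"delta_rot":[0,0,0],"fingers":1},{"dp":[0.062,-0.032,0],"delta_rot":[0,0,0],"fingers":1},{"dp":[0.062,-0.032,0],"delta_rot":[0,0,0],"fingers":1},{"dp":[0.062,-0.032,0],"delta_rot":[0,0,0],"fingers":1},{"dp":[0.062,-0.032,0],"delta_rot":[0,0,0],"fingers":1},{"dp":[0.062,-0.032,0],"delta_rot":[0,0,0],"fingers":1},{"dp":[0.062,-0.032,0],"delta_rot":[0,0,0],"fingers":1}]'
python3 -m crank '[{"dp":[0,0,0],"delta_rot":[0,0,-0.019],"fingers":1},{"dp":[0,0,0],"delta_rot":[0,0,-0.019],"fingers":1},{"dp":[0,0,0],"delta_rot":[0,0,-0.019],"fingers":1},{"dp":[0,0,0],"delta_rot":[0,0,-0.019],"fingers":1},{"dp":[0,0,0],"delta_rot":[0,0,-0.019],"fingers":1},{"dp":[0,0,0],"delta_rot":[0,0,-0.019],"fingers":1},{"dp":[0,0,0],"delta_rot":[0,0,-0.019],"fingers":1},{"dp":[0,0,0],"delta_rot":[0,0,-0.019],"fingers":1},{"dp":[0,0,0],"delta_rot":[0,0,-0.019],"fingers":1},{"dp":[0,0,0],"delta_rot":[0,0,-0.019],"fingers":1},{"dp":[0,0,0],"delta_rot":[0,0,-0.019],"fingers":1},{"dp":[0,0,0],"delta_rot":[0,0,-0.019],"fingers":1}]'
python3 -m crank '[{"dp":[0,0,0],"delta_rot":[0,0,-0.019],"fingers":1},{"dp":[0,0,0],"delta_rot":[0,0,-0.019],"fingers":1},{"dp":[0,0,0],"delta_rot":[0,0,-0.019],"fingers":1},{"dp":[0,0,0],"delta_rot":[0,0,-0.019],"fingers":1},{"dp":[0,0,0],"delta_rot":[0,0,-0.019],"fingers":1},{"dp":[0,0,0],"delta_rot":[0,0,-0.019],"fingers":1},{"dp":[0,0,0],"delta_rot":[0,0,-0.019],"fingers":1},{"dp":[0,0,0],"delta_rot":[0,0,-0.019],"fingers":1},{"dp":[0,0,0],"delta_rot":[0,0,-0.019],"fingers":1},{"dp":[0,0,0],"delta_rot":[0,0,0],"fingers":1}]'
python3 - <<'E'
from h import *
st()
for n in ['wrist','scene','side']:
    C=cam(n); im,d=manip.snapshot(n); np.savez('pics/%s1.npz'%n,im=im,d=d,o=C[1],M=C[2]); cv2.imwrite('pics/%s1.png'%n,im[...,::-1])
E
```

```text
t: 1.15
tcp_pos: [0.4198, -0.364, 0.4012]
tool_rot: [0.987, 0.163, -0.0, -0.0]
force: [0.7, -0.7, -0.2]
finger_gap: 0.993
gripper_force: 0.0
t: 2.15
tcp_pos: [0.4189, -0.3654, 0.401]
tool_rot: [0.635, 0.773, 0.0, -0.0]
force: [0.2, -0.4, 0.2]
finger_gap: 0.999
gripper_force: 0.0
t: 2.98
tcp_pos: [0.4189, -0.3654, 0.4011]
tool_rot: [0.152, 0.988, 0.0, -0.0]
force: [0.7, -0.4, -0.7]
finger_gap: 1.002
gripper_force: 0.0
t 2.98 p [ 0.4189 -0.3654  0.4011] R [[-0.954, 0.3, -0.001], [0.3, 0.954, 0.001], [0.001, 0.001, -1.0]] F [ 0.7 -0.4 -0.7] gap 1.002 0.0
```

View pics/wrist1.png

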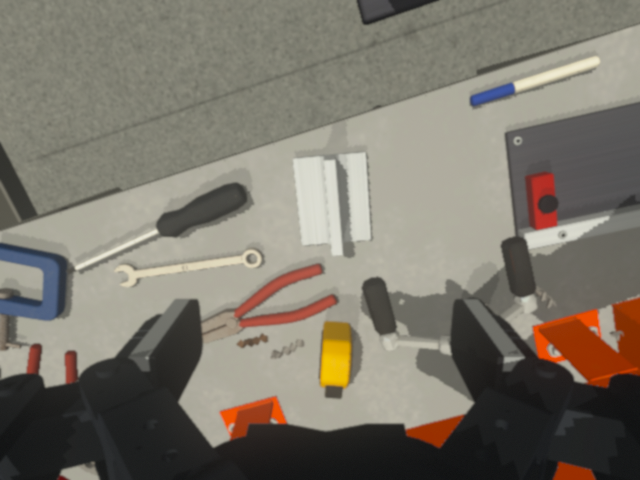

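The wrist view shows the whole tee at (293–370,152–255), with its web at (325–350,158–255). The crank handle tips are at (375,282) and (515,240), and the red stop is at (542,200) on the plate.

Run:
```python
from h import *
c=manip.camera_model('wrist'); f=np.load('pics/wrist1.npz'); im,d=f['im'],f['d']; C=(c,f['o'],f['M'])
v,u=np.mgrid[:480,:640]; P=unproj(C,u,v,d); hsv=cv2.cvtColor(im,cv2.COLOR_RGB2HSV)
rect=lambda q: np.vstack([cv2.boxPoints(cv2.minAreaRect((q[:,:2]*1000).astype(np.float32))),cv2.minAreaRect((q[:,:2]*1000).astype(np.float32))[0]]).round(1).tolist()
B=(u>280)&(u<385)&(v>140)&(v<265)
z=P[...,2]
print('table z',np.median(z[200:240,400:450]))
w=B&(z>.047)&(z<.065); q=P[w]; print('web',len(q),np.median(q[:,2]),rect(q))
t=B&(z>.006)&(z<.02); q=P[t]; print('flange',len(q),np.median(q[:,2]),rect(q))
K=(z>.07)&(z<.25)&(u>340)&(u<560)&(v>220)&(v<420)&(d>.15)
q=P[K]; print('crank',len(q),np.percentile(q,[0,1,50,99],axis=0).round(3).tolist())
red=(hsv[...,1]>150)&((hsv[...,0]<6)|(hsv[...,0]>174))&(u>510)&(u<570)&(v>160)&(v<240)
q=P[red]; print('red',np.median(q,0),rect(q[abs(q[:,2]-.028)<.006]))
S=cam('side'); f=np.load('pics/side1.npz'); P=unproj(S,u,v,f['d'])
m=(P[...,2]>.047)&(P[...,2]<.065)&(u>380)&(u<450)&(v>190)&(v<290)&(P[...,0]<.52); q=P[m]
if len(q): print('web side',len(q),rect(q))
```

```text
table z -0.00038562847968259817
web 1140 0.05466497742006374 [[395.3, -360.8], [493.2, -382.6], [495.8, -370.9], [397.9, -349.1], [445.5, -365.9]]
flange 5257 0.009768410051160803 [[387.8, -394.1], [510.4, -421.3], [527.8, -343.2], [405.2, -315.9], [457.8, -368.6]]
crank 4442 [[0.512, -0.361, 0.092], [0.512, -0.36, 0.096], [0.551, -0.304, 0.11], [0.678, -0.206, 0.137]]
red [ 0.50363249 -0.15112381  0.02744887] [[481.6, -158.4], [540.3, -163.4], [542.4, -138.6], [483.6, -133.6], [512.0, -148.5]]
web side 17 [[484.7, -373.0], [493.9, -377.1], [496.8, -370.8], [487.6, -366.6], [490.8, -371.9]]
```

View pics/side1.png

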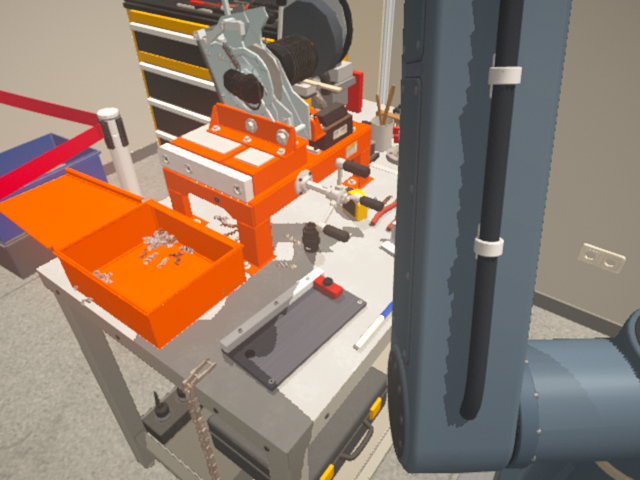

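Red stop, crank (front x≈0.512) and tee (centre 0.4455,-0.366, web at -12.5°) are located. Next is the descent, gripping slightly robot-side of centre for crank clearance.

```bash
python3 -m crank '[{"dp":[0,0,0],"delta_rot":[0,0,-0.0139],"fingers":1},{"dp":[-0.036,0.0106,0],"delta_rot":[0,0,0],"fingers":1},{"dp":[0,0,0.08],"delta_rot":[0,0,0],"fingers":1},{"dp":[0,0,0.08],"delta_rot":[0,0,0],"fingers":1},{"dp":[0,0,0.08],"delta_rot":[0,0,0],"fingers":1},{"dp":[0,0,0.08],"delta_rot":[0,0,0],"fingers":1},{"dp":[0,0,0.08],"delta_rot":[0,0,0],"fingers":1},{"dp":[0,0,0.08],"delta_rot":[0,0,0],"fingers":1},{"dp":[0,0,0],"delta_rot":[0,0,0],"fingers":1}]'
python3 - <<'E'
from h import *
C=cam('wrist'); s=st(); im,d=manip.snapshot('wrist'); 
v,u=np.mgrid[:480,:640]; P=unproj(C,u,v,d); z=P[...,2]
w=(z>.047)&(z<.065)&(d>.05)&(abs(P[...,0]-.445)<.07)&(abs(P[...,1]+.365)<.04); q=P[w][:,:2]
r=cv2.minAreaRect((q*1000).astype(np.float32));print(len(q),r,cv2.boxPoints(r).tolist())
cv2.imwrite('pics/w2.png',im[...,::-1])
E
```

```text
t: 3.88
tcp_pos: [0.4345, -0.3606, 0.1528]
tool_rot: [0.111, 0.994, 0.006, -0.007]
force: [0.5, 1.4, -1.0]
finger_gap: 0.999
gripper_force: 0.0
t 3.88 p [ 0.4345 -0.3606  0.1528] R [[-0.975, 0.22, -0.012], [0.22, 0.975, 0.014], [0.014, 0.011, -1.0]] F [ 0.5  1.4 -1. ] gap 0.999 0.0
5817 ((445.8978271484375, -365.724853515625), (11.976863861083984, 100.98616790771484), 77.40957641601562) [[395.3135681152344, -360.5627746582031], [493.8713684082031, -382.5757751464844], [496.4820861816406, -370.8869323730469], [397.9242858886719, -348.8739318847656]]
```

View pics/w2.png

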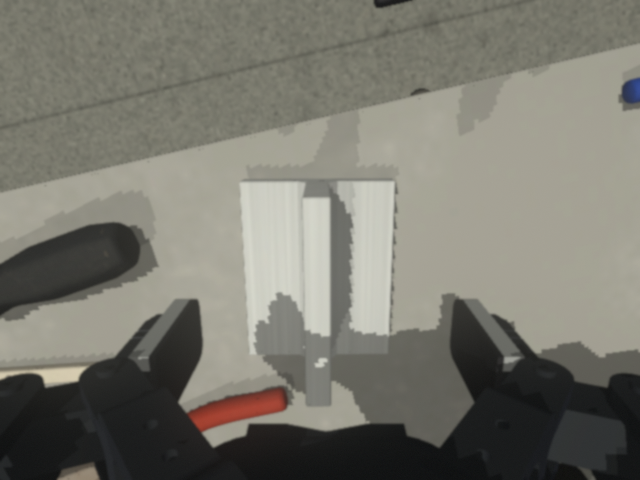

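The close view shows the web at (303–330,185–405), centred between the open pads. I'll let the arm settle before going down.

```bash
python3 -m crank '[{"dp":[0,0,0],"delta_rot":[0,0,0],"fingers":1},{"dp":[0,0,0],"delta_rot":[0,0,0],"fingers":1},{"dp":[0,0,0],"delta_rot":[0,0,0],"fingers":1}]'
```

```text
t: 4.18
tcp_pos: [0.439, -0.3657, 0.1649]
tool_rot: [0.11, 0.994, -0.002, 0.002]
force: [0.5, -0.1, 0.1]
finger_gap: 0.997
gripper_force: 0.0
```

```bash
python3 -m crank '[{"dp":[0,0,0.04],"delta_rot":[0,0,0],"fingers":1},{"dp":[0,0,0.04],"delta_rot":[0,0,0],"fingers":1},{"dp":[0,0,0.03],"delta_rot":[0,0,0],"fingers":1},{"dp":[0,0,0.02],"delta_rot":[0,0,0],"fingers":1},{"dp":[0,0,0.01],"delta_rot":[0,0,0],"fingers":1},{"dp":[0,0,0],"delta_rot":[0,0,0],"fingers":1},{"dp":[0,0,0],"delta_rot":[0,0,0],"fingers":1},{"dp":[0,0,0],"delta_rot":[0,0,0],"fingers":1}]'
python3 -m crank '[{"dp":[0,0,0],"delta_rot":[0,0,0],"fingers":-1},{"dp":[0,0,0],"delta_rot":[0,0,0],"fingers":-1},{"dp":[0,0,0],"delta_rot":[0,0,0],"fingers":-1},{"dp":[0,0,0],"delta_rot":[0,0,0],"fingers":-1},{"dp":[0,0,0],"delta_rot":[0,0,0],"fingers":-1},{"dp":[0,0,0],"delta_rot":[0,0,0],"fingers":-1},{"dp":[0,0,0],"delta_rot":[0,0,0],"fingers":-1},{"dp":[0,0,0],"delta_rot":[0,0,0],"fingers":-1},{"dp":[0,0,0],"delta_rot":[0,0,0],"fingers":-1},{"dp":[0,0,0],"delta_rot":[0,0,0],"fingers":-1}]' 45
```

```text
t: 4.85
tcp_pos: [0.4383, -0.3649, 0.0926]
tool_rot: [0.11, 0.994, -0.001, 0.001]
force: [-0.6, 0.9, 0.3]
finger_gap: 0.996
gripper_force: 0.0
t: 5.68
tcp_pos: [0.4378, -0.3642, 0.0915]
tool_rot: [0.11, 0.994, 0.0, 0.0]
force: [0.5, 0.8, 1.0]
finger_gap: 0.132
gripper_force: 45.2
```

```bash
python3 -m crank '[{"dp":[0,0,-0.015],"delta_rot":[0,0,0],"fingers":-1},{"dp":[0,0,-0.04],"delta_rot":[0,0,0],"fingers":-1},{"dp":[0,0,-0.07],"delta_rot":[0,0,0],"fingers":-1},{"dp":[0,0,-0.075],"delta_rot":[0,0,0],"fingers":-1},{"dp":[0,0,-0.075],"delta_rot":[0,0,0],"fingers":-1},{"dp":[0,0,-0.075],"delta_rot":[0,0,0],"fingers":-1},{"dp":[0,0,-0.075],"delta_rot":[0,0,0],"fingers":-1},{"dp":[0,0,-0.075],"delta_rot":[0,0,0],"fingers":-1},{"dp":[0,0,-0.06],"delta_rot":[0,0,0],"fingers":-1},{"dp":[0,0,-0.03],"delta_rot":[0,0,0],"fingers":-1},{"dp":[0,0,-0.015],"delta_rot":[0,0,0],"fingers":-1},{"dp":[0,0,0],"delta_rot":[0,0,0],"fingers":-1}]'
python3 - <<'E'
from h import *
s=st(); v,u=np.mgrid[:480,:640]
def rect(q): r=cv2.minAreaRect((q[:,:2]*1000).astype(np.float32)); return np.vstack([cv2.boxPoints(r),r[0]]).round(1).tolist()
for n,bx in dict(side=(210,380,255,395),wrist=(480,640,90,270)).items():
    C=cam(n); im,d=manip.snapshot(n); np.savez('pics/%s3.npz'%n,im=im,d=d,o=C[1],M=C[2]); P=unproj(C,u,v,d); hsv=cv2.cvtColor(im,cv2.COLOR_RGB2HSV); z=P[...,2]
    b=(P[...,0]>.38)&(P[...,0]<.63)&(P[...,1]>-.23)&(P[...,1]<.15)&(d>.1)
    red=b&(hsv[...,1]>150)&((hsv[...,0]<6)|(hsv[...,0]>174))&(abs(z-.028)<.004)
    red=cv2.erode(red.astype(np.uint8),np.ones((2,2)))>0
    if red.sum()>20: print(n,'redtop',red.sum(),rect(P[red]))
    # fence top: near edge by line fit
    fe=b&(abs(z-.028)<.004)&(hsv[...,1]<70)&(hsv[...,2]>90)
    if fe.sum()>50: print('fence',fe.sum(),rect(P[fe]))
    pl=b&(abs(z-.010)<.004)
    k,l,S,_=cv2.connectedComponentsWithStats(pl.astype(np.uint8)); i=1+S[1:,4].argmax(); print('plate',S[i,4],rect(P[l==i]))
    # near edge line of plate: for bins of y take min x
    q=P[l==i]; ys=np.arange(q[:,1].min()+.02,q[:,1].max()-.02,.006)
    e=np.array([[q[abs(q[:,1]-y)<.003,0].min(),y] for y in ys if (abs(q[:,1]-y)<.003).sum()>3])
    print('near edge',np.polyfit(e[:,1],e[:,0],1))
    m=b&(z>.023)&(z<.033)&(hsv[...,1]<70); q=P[m]
    if len(q)>50:
        e=np.array([[np.percentile(q[abs(q[:,1]-y)<.004,0],[2,98]).tolist()+[y]][0] for y in np.arange(-.14,.08,.01) if (abs(q[:,1]-y)<.004).sum()>3])
        print('fence edges',np.polyfit(e[:,2],e[:,0],1),np.polyfit(e[:,2],e[:,1],1))
E
```

```text
t: 6.68
tcp_pos: [0.4376, -0.3641, 0.3949]
tool_rot: [0.109, 0.994, -0.001, 0.0]
force: [-1.4, 0.8, -5.9]
finger_gap: 0.133
gripper_force: 44.7
t 6.68 p [ 0.4376 -0.3641  0.3949] R [[-0.976, 0.218, 0.001], [0.218, 0.976, -0.001], [-0.001, -0.001, -1.0]] F [-1.4  0.8 -5.9] gap 0.133 44.694111943244934
side redtop 126 [[483.1, -152.8], [537.3, -156.5], [538.7, -136.4], [484.5, -132.7], [510.9, -144.6]]
fence 1195 [[492.6, -159.8], [559.4, -179.1], [630.8, 68.2], [563.9, 87.5], [561.7, -45.8]]
plate 6297 [[428.3, -166.2], [558.1, -178.5], [583.0, 82.9], [453.2, 95.3], [505.6, -41.6]]
near edge [0.08257773 0.44574356]
fence edges [0.10064023 0.55580733] [0.08128127 0.57563721]
wrist redtop 866 [[482.3, -158.0], [540.4, -162.8], [542.4, -137.9], [484.4, -133.2], [512.4, -148.0]]
fence 2160 [[539.8, -175.3], [560.7, -177.0], [571.9, -45.0], [551.0, -43.3], [555.8, -110.1]]
plate 12034 [[430.9, -170.3], [545.4, -176.5], [553.2, -31.6], [438.8, -25.5], [492.1, -101.0]]
near edge [0.08307473 0.44489027]
fence edges [0.08168733 0.5549659 ] [0.08142387 0.57424548]
```

Both views agree: the fence face is x≈0.555+0.082y, the stop centre is (0.512,-0.148), and the plate is yawed -4.7°. Next I carry the tee high, turn it, then descend beside the corner.

```bash
python3 -m crank '[{"dp":[0.0014,0.03,0],"delta_rot":[0,0,0],"fingers":-1},{"dp":[0.0014,0.05,0],"delta_rot":[0,0,0],"fingers":-1},{"dp":[0.0014,0.07,0],"delta_rot":[0,0,0],"fingers":-1},{"dp":[0.0014,0.07,0],"delta_rot":[0,0,0],"fingers":-1},{"dp":[0.0014,0.07,0],"delta_rot":[0,0,0],"fingers":-1},{"dp":[0.0014,0.07,0],"delta_rot":[0,0,0],"fingers":-1},{"dp":[0.0014,0.07,0],"delta_rot":[0,0,0],"fingers":-1},{"dp":[0.0014,0.07,0],"delta_rot":[0,0,0],"fingers":-1},{"dp":[0.0014,0.06,0],"delta_rot":[0,0,0],"fingers":-1},{"dp":[0.0014,0.04,0],"delta_rot":[0,0,0],"fingers":-1},{"dp":[0.0014,0.019,0],"delta_rot":[0,0,0],"fingers":-1},{"dp":[0,0,0],"delta_rot":[0,0,0],"fingers":-1}]'
python3 -m crank '[{"dp":[0,0,0],"delta_rot":[0,0,0.019],"fingers":-1},{"dp":[0,0,0],"delta_rot":[0,0,0.019],"fingers":-1},{"dp":[0,0,0],"delta_rot":[0,0,0.019],"fingers":-1},{"dp":[0,0,0],"delta_rot":[0,0,0.019],"fingers":-1},{"dp":[0,0,0],"delta_rot":[0,0,0.019],"fingers":-1},{"dp":[0,0,0],"delta_rot":[0,0,0.019],"fingers":-1},{"dp":[0,0,0],"delta_rot":[0,0,0.019],"fingers":-1},{"dp":[0,0,0],"delta_rot":[0,0,0.019],"fingers":-1},{"dp":[0,0,0],"delta_rot":[0,0,0.019],"fingers":-1},{"dp":[0,0,0],"delta_rot":[0,0,0.019],"fingers":-1},{"dp":[0,0,0],"delta_rot":[0,0,0.019],"fingers":-1},{"dp":[0,0,0],"delta_rot":[0,0,0.019],"fingers":-1}]'
python3 -m crank '[{"dp":[0,0,0.02],"delta_rot":[0,0,0],"fingers":-1},{"dp":[0,0,0.05],"delta_rot":[0,0,0],"fingers":-1},{"dp":[0,0,0.07],"delta_rot":[0,0,0],"fingers":-1},{"dp":[0,0,0.07],"delta_rot":[0,0,0],"fingers":-1},{"dp":[0,0,0.07],"delta_rot":[0,0,0],"fingers":-1},{"dp":[0,0,0.06],"delta_rot":[0,0,0],"fingers":-1},{"dp":[0,0,0.04],"delta_rot":[0,0,0],"fingers":-1},{"dp":[0,0,0.02],"delta_rot":[0,0,0],"fingers":-1},{"dp":[0,0,0],"delta_rot":[0,0,0],"fingers":-1},{"dp":[0,0,0],"delta_rot":[0,0,0],"fingers":-1},{"dp":[0,0,0],"delta_rot":[0,0,0],"fingers":-1}]'
python3 - <<'E'
from h import *
s=st(); M=R.from_quat(s['tool_rot']).as_matrix(); print('yaw',np.degrees(np.arctan2(M[1,0],M[0,0])))
v,u=np.mgrid[:480,:640]
for n in ('side','wrist'):
    C=cam(n); im,d=manip.snapshot(n); cv2.imwrite('pics/%s4.png'%n,im[...,::-1]); P=unproj(C,u,v,d); z=P[...,2]
    hsv=cv2.cvtColor(im,cv2.COLOR_RGB2HSV)
    m=(z>.023)&(z<.033)&(hsv[...,1]<70)&(P[...,0]>.5)&(P[...,0]<.62)&(d>.05); q=P[m]
    e=np.array([np.percentile(q[abs(q[:,1]-y)<.004,0],[2,98]).tolist()+[y] for y in np.arange(-.14,.08,.01) if (abs(q[:,1]-y)<.004).sum()>8])
    if len(e)>4: print(n,'fence edges',np.polyfit(e[:,2],e[:,0],1),np.polyfit(e[:,2],e[:,1],1),len(e))
a=cv2.imread('pics/side4.png')[220:400,200:420]; b=cv2.imread('pics/wrist4.png')
cv2.imwrite('pics/both4.png',np.hstack([cv2.resize(a,(440,360)),cv2.resize(b,(360,270)).__class__(np.pad(cv2.resize(b,(360,270)),((0,90),(0,0),(0,0)))) if 0 else np.pad(cv2.resize(b,(360,270)),((0,90),(0,0),(0,0)))]))
E
```

```text
t: 7.78
tcp_pos: [0.4967, -0.0578, 0.3922]
tool_rot: [0.108, 0.994, 0.001, -0.002]
force: [-0.3, -0.6, -4.9]
finger_gap: 0.134
gripper_force: 44.9
t: 8.78
tcp_pos: [0.4971, -0.0617, 0.3928]
tool_rot: [0.738, 0.675, -0.001, -0.001]
force: [-0.1, -0.0, -4.7]
finger_gap: 0.132
gripper_force: 44.9
t: 9.7
tcp_pos: [0.4987, -0.0613, 0.195]
tool_rot: [0.735, 0.678, 0.001, 0.001]
force: [0.0, 0.7, -5.6]
finger_gap: 0.132
gripper_force: 44.8
t 9.7 p [ 0.4987 -0.0613  0.195 ] R [[0.082, 0.997, 0.003], [0.997, -0.082, -0.001], [-0.001, 0.003, -1.0]] F [ 0.   0.7 -5.6] gap 0.132 44.75854575634003
yaw 85.32311989032195
side fence edges [0.08204107 0.55578261] [0.08060587 0.57565485] 17
wrist fence edges [0.00390291 0.5574821 ] [0.08092534 0.57470967] 21
```

View pics/both4.png

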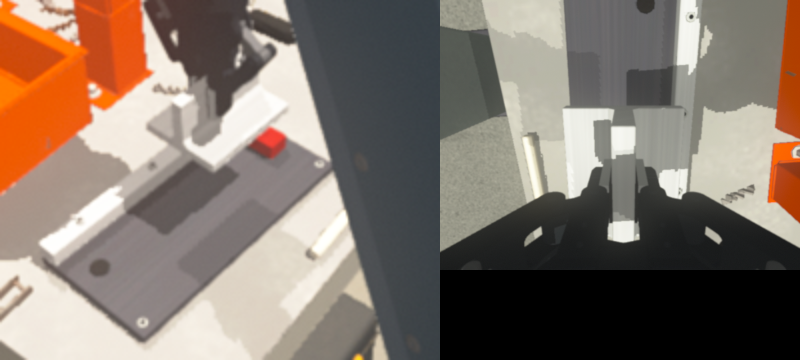

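The side view shows the tee held over the plate beside the red stop, and the wrist view shows its flange parallel to the fence. The measured yaw matches the fence, so I'll lower it.

```bash
python3 -m crank '[{"dp":[0,0,0.02],"delta_rot":[0,0,0],"fingers":-1},{"dp":[0,0,0.04],"delta_rot":[0,0,0],"fingers":-1},{"dp":[0,0,0.05],"delta_rot":[0,0,0],"fingers":-1},{"dp":[0,0,0.04],"delta_rot":[0,0,0],"fingers":-1},{"dp":[0,0,0.02],"delta_rot":[0,0,0],"fingers":-1},{"dp":[0,0,0.006],"delta_rot":[0,0,0],"fingers":-1},{"dp":[0,0,0],"delta_rot":[0,0,0],"fingers":-1},{"dp":[0,0,0],"delta_rot":[0,0,0],"fingers":-1},{"dp":[0,0,0],"delta_rot":[0,0,0],"fingers":-1}]'
python3 -m crank '[{"dp":[0,0,0.004],"delta_rot":[0,0,0],"fingers":-1},{"dp":[0,0,0.003],"delta_rot":[0,0,0],"fingers":-1},{"dp":[0,0,0],"delta_rot":[0,0,0],"fingers":-1},{"dp":[0,0,0],"delta_rot":[0,0,0],"fingers":-1}]'
```

```text
t: 10.55
tcp_pos: [0.4984, -0.0607, 0.107]
tool_rot: [0.735, 0.678, 0.001, 0.001]
force: [0.4, -0.7, -5.6]
finger_gap: 0.135
gripper_force: 44.8
t: 10.88
tcp_pos: [0.4977, -0.0605, 0.1026]
tool_rot: [0.735, 0.678, 0.0, 0.0]
force: [-0.2, 1.0, -5.4]
finger_gap: 0.132
gripper_force: 44.9
```

Contact on the plate should come about 1 mm lower. I'll step down gently.

```bash
python3 -m crank '[{"dp":[0,0,0.002],"delta_rot":[0,0,0],"fingers":-1},{"dp":[0,0,0],"delta_rot":[0,0,0],"fingers":-1},{"dp":[0,0,0],"delta_rot":[0,0,0],"fingers":-1}]'; python3 -m crank '[{"dp":[0,0,0.001],"delta_rot":[0,0,0],"fingers":-1},{"dp":[0,0,0],"delta_rot":[0,0,0],"fingers":-1},{"dp":[0,0,0],"delta_rot":[0,0,0],"fingers":-1}]'; python3 -m crank '[{"dp":[0,0,0.001],"delta_rot":[0,0,0],"fingers":-1},{"dp":[0,0,0],"delta_rot":[0,0,0],"fingers":-1},{"dp":[0,0,0],"delta_rot":[0,0,0],"fingers":-1}]'
```

```text
t: 11.13
tcp_pos: [0.4977, -0.0606, 0.1015]
tool_rot: [0.735, 0.678, 0.0, 0.0]
force: [-0.8, -0.2, -4.1]
finger_gap: 0.137
gripper_force: 45.0
t: 11.38
tcp_pos: [0.4977, -0.0606, 0.1014]
tool_rot: [0.735, 0.678, 0.0, 0.0]
force: [-1.4, 0.5, 2.7]
finger_gap: 0.133
gripper_force: 46.3
t: 11.63
tcp_pos: [0.4977, -0.0606, 0.1014]
tool_rot: [0.735, 0.678, 0.0, 0.0]
force: [-1.7, 0.7, 7.9]
finger_gap: 0.132
gripper_force: 47.0
```

```bash
python3 -m crank '[{"dp":[0,0.005,0],"delta_rot":[0,0,0],"fingers":-1},{"dp":[0,0.006,0],"delta_rot":[0,0,0],"fingers":-1},{"dp":[0,0.005,0],"delta_rot":[0,0,0],"fingers":-1},{"dp":[0,0,0],"delta_rot":[0,0,0],"fingers":-1},{"dp":[0,0,0],"delta_rot":[0,0,0],"fingers":-1}]'; python3 -m crank '[{"dp":[0,0.002,0],"delta_rot":[0,0,0],"fingers":-1},{"dp":[0,0.002,0],"delta_rot":[0,0,0],"fingers":-1},{"dp":[0,0,0],"delta_rot":[0,0,0],"fingers":-1},{"dp":[0,0,0],"delta_rot":[0,0,0],"fingers":-1}]'
```

```text
t: 12.05
tcp_pos: [0.5064, -0.0614, 0.1015]
tool_rot: [0.735, 0.678, 0.001, 0.001]
force: [-0.5, 0.6, 7.3]
finger_gap: 0.133
gripper_force: 46.8
t: 12.38
tcp_pos: [0.5079, -0.0615, 0.1014]
tool_rot: [0.735, 0.678, 0.0, 0.001]
force: [-1.4, 0.6, 6.8]
finger_gap: 0.138
gripper_force: 46.9
```

```bash
python3 -m crank '[{"dp":[0,0.002,0],"delta_rot":[0,0,0],"fingers":-1},{"dp":[0,0,0],"delta_rot":[0,0,0],"fingers":-1},{"dp":[0,0,0],"delta_rot":[0,0,0],"fingers":-1}]'
```

```text
t: 12.63
tcp_pos: [0.5088, -0.0615, 0.1015]
tool_rot: [0.735, 0.678, 0.0, 0.001]
force: [-0.7, 0.3, 8.4]
finger_gap: 0.137
gripper_force: 46.9
```

```bash
for i in 1; do python3 -m crank '[{"dp":[0,0.002,0],"delta_rot":[0,0,0],"fingers":-1},{"dp":[0,0,0],"delta_rot":[0,0,0],"fingers":-1},{"dp":[0,0,0],"delta_rot":[0,0,0],"fingers":-1}]'; done; python3 -m crank '[{"dp":[0,0.001,0],"delta_rot":[0,0,0],"fingers":-1},{"dp":[0,0,0],"delta_rot":[0,0,0],"fingers":-1},{"dp":[0,0,0],"delta_rot":[0,0,0],"fingers":-1}]';  python3 -m crank '[{"dp":[0,0.001,0],"delta_rot":[0,0,0],"fingers":-1},{"dp":[0,0,0],"delta_rot":[0,0,0],"fingers":-1},{"dp":[0,0,0],"delta_rot":[0,0,0],"fingers":-1}]'
```

```text
t: 12.88
tcp_pos: [0.5098, -0.0616, 0.1015]
tool_rot: [0.735, 0.678, 0.0, 0.0]
force: [-1.3, 0.2, 8.4]
finger_gap: 0.136
gripper_force: 46.9
t: 13.13
tcp_pos: [0.5102, -0.0616, 0.1014]
tool_rot: [0.735, 0.678, 0.0, 0.0]
force: [-1.8, -0.3, 6.7]
finger_gap: 0.134
gripper_force: 47.0
t: 13.38
tcp_pos: [0.5106, -0.0616, 0.1015]
tool_rot: [0.735, 0.678, 0.0, 0.0]
force: [-2.6, -0.4, 8.4]
finger_gap: 0.136
gripper_force: 47.0
```

```bash
python3 -m crank '[{"dp":[0,0.001,0],"delta_rot":[0,0,0],"fingers":-1},{"dp":[0,0,0],"delta_rot":[0,0,0],"fingers":-1},{"dp":[0,0,0],"delta_rot":[0,0,0],"fingers":-1}]'; python3 -m crank '[{"dp":[0,0.001,0],"delta_rot":[0,0,0],"fingers":-1},{"dp":[0,0,0],"delta_rot":[0,0,0],"fingers":-1},{"dp":[0,0,0],"delta_rot":[0,0,0],"fingers":-1}]';python3 -c "
from h import *
s=st();print(s['ft_torque'])"
```

```text
t: 13.63
tcp_pos: [0.5107, -0.0616, 0.1015]
tool_rot: [0.735, 0.678, -0.0, -0.0]
force: [-3.4, 0.6, 9.5]
finger_gap: 0.134
gripper_force: 47.1
t: 13.88
tcp_pos: [0.5108, -0.0616, 0.1014]
tool_rot: [0.735, 0.678, -0.0, -0.0]
force: [-3.5, -0.7, 9.5]
finger_gap: 0.134
gripper_force: 47.2
t 13.88 p [ 0.5108 -0.0616  0.1014] R [[0.081, 0.997, -0.001], [0.997, -0.081, 0.0], [0.0, -0.001, -1.0]] F [-3.5 -0.7  9.5] gap 0.134 47.222015261650085
[-0.06455934  0.53135785 -0.05322058]
```

It now touches the fence. Next I slide along it to the stop (tool −x).

```bash
python3 -m crank '[{"dp":[-0.004,0,0],"delta_rot":[0,0,0],"fingers":-1},{"dp":[-0.006,0,0],"delta_rot":[0,0,0],"fingers":-1},{"dp":[-0.006,0,0],"delta_rot":[0,0,0],"fingers":-1},{"dp":[-0.005,0,0],"delta_rot":[0,0,0],"fingers":-1},{"dp":[-0.002,0,0],"delta_rot":[0,0,0],"fingers":-1},{"dp":[0,0,0],"delta_rot":[0,0,0],"fingers":-1},{"dp":[0,0,0],"delta_rot":[0,0,0],"fingers":-1}]'; python3 -m crank '[{"dp":[-0.002,0,0],"delta_rot":[0,0,0],"fingers":-1},{"dp":[0,0,0],"delta_rot":[0,0,0],"fingers":-1},{"dp":[0,0,0],"delta_rot":[0,0,0],"fingers":-1}]'; python3 -m crank '[{"dp":[-0.002,0,0],"delta_rot":[0,0,0],"fingers":-1},{"dp":[0,0,0],"delta_rot":[0,0,0],"fingers":-1},{"dp":[0,0,0],"delta_rot":[0,0,0],"fingers":-1}]'
```

```text
t: 14.47
tcp_pos: [0.5098, -0.0728, 0.1014]
tool_rot: [0.735, 0.678, -0.0, -0.001]
force: [-3.7, 0.3, 8.9]
finger_gap: 0.137
gripper_force: 47.3
t: 14.72
tcp_pos: [0.5098, -0.0736, 0.1015]
tool_rot: [0.735, 0.678, -0.0, -0.001]
force: [-3.6, 1.5, 9.9]
finger_gap: 0.134
gripper_force: 47.2
t: 14.97
tcp_pos: [0.5097, -0.0745, 0.1014]
tool_rot: [0.735, 0.678, -0.0, -0.001]
force: [-3.4, 2.3, 9.7]
finger_gap: 0.134
gripper_force: 47.2
```

```bash
python3 -m crank '[{"dp":[-0.0015,0,0],"delta_rot":[0,0,0],"fingers":-1},{"dp":[0,0,0],"delta_rot":[0,0,0],"fingers":-1},{"dp":[0,0,0],"delta_rot":[0,0,0],"fingers":-1}]'; python3 -m crank '[{"dp":[-0.0015,0,0],"delta_rot":[0,0,0],"fingers":-1},{"dp":[0,0,0],"delta_rot":[0,0,0],"fingers":-1},{"dp":[0,0,0],"delta_rot":[0,0,0],"fingers":-1}]'; python3 -m crank '[{"dp":[-0.0015,0,0],"delta_rot":[0,0,0],"fingers":-1},{"dp":[0,0,0],"delta_rot":[0,0,0],"fingers":-1},{"dp":[0,0,0],"delta_rot":[0,0,0],"fingers":-1}]'
```

```text
t: 15.22
tcp_pos: [0.5096, -0.0752, 0.1014]
tool_rot: [0.735, 0.678, -0.0, -0.001]
force: [-3.2, 2.1, 8.8]
finger_gap: 0.134
gripper_force: 47.2
t: 15.47
tcp_pos: [0.5096, -0.076, 0.1015]
tool_rot: [0.735, 0.678, -0.0, -0.001]
force: [-2.9, 1.9, 9.4]
finger_gap: 0.136
gripper_force: 47.2
t: 15.72
tcp_pos: [0.5095, -0.0767, 0.1015]
tool_rot: [0.735, 0.678, -0.0, -0.001]
force: [-3.7, 2.3, 10.0]
finger_gap: 0.133
gripper_force: 47.2
```

```bash
python3 -m crank '[{"dp":[-0.0015,0,0],"delta_rot":[0,0,0],"fingers":-1},{"dp":[0,0,0],"delta_rot":[0,0,0],"fingers":-1},{"dp":[0,0,0],"delta_rot":[0,0,0],"fingers":-1}]'; python3 -m crank '[{"dp":[-0.0015,0,0],"delta_rot":[0,0,0],"fingers":-1},{"dp":[0,0,0],"delta_rot":[0,0,0],"fingers":-1},{"dp":[0,0,0],"delta_rot":[0,0,0],"fingers":-1}]'; python3 -m crank '[{"dp":[-0.0015,0,0],"delta_rot":[0,0,0],"fingers":-1},{"dp":[0,0,0],"delta_rot":[0,0,0],"fingers":-1},{"dp":[0,0,0],"delta_rot":[0,0,0],"fingers":-1}]'
```

```text
t: 15.97
tcp_pos: [0.5095, -0.0771, 0.1014]
tool_rot: [0.736, 0.678, 0.0, -0.001]
force: [-2.6, 3.4, 10.0]
finger_gap: 0.136
gripper_force: 47.2
t: 16.22
tcp_pos: [0.5094, -0.0772, 0.1014]
tool_rot: [0.736, 0.677, 0.0, -0.001]
force: [-1.7, 7.7, 10.6]
finger_gap: 0.131
gripper_force: 47.3
t: 16.47
tcp_pos: [0.5094, -0.0773, 0.1014]
tool_rot: [0.736, 0.677, 0.001, -0.001]
force: [-2.1, 9.8, 10.0]
finger_gap: 0.132
gripper_force: 47.3
```

Against the stop. Now I bring the fence push up to about 10 N.

```bash
python3 -m crank '[{"dp":[0,0.001,0],"delta_rot":[0,0,0],"fingers":-1},{"dp":[0,0.001,0],"delta_rot":[0,0,0],"fingers":-1},{"dp":[0,0,0],"delta_rot":[0,0,0],"fingers":-1},{"dp":[0,0,0],"delta_rot":[0,0,0],"fingers":-1}]'
cat > f.py <<'E'
from h import *
s=st(); F=s['force']; ex=np.array([.9967,-.0817,0]); ey=np.array([.0817,.9967,0]); M=R.from_quat(s['tool_rot']).as_matrix()
print('fence',-(F@ex),'stop',F@ey,'down',F[2],'yaw',np.degrees(np.arctan2(M[1,0],M[0,0])),'T',s['ft_torque'])
E
python3 f.py; python3 -m crank '[{"dp":[0,0.001,0],"delta_rot":[0,0,0],"fingers":-1},{"dp":[0,0,0],"delta_rot":[0,0,0],"fingers":-1},{"dp":[0,0,0],"delta_rot":[0,0,0],"fingers":-1}]'; python3 f.py
```

```text
t: 16.8
tcp_pos: [0.5096, -0.0773, 0.1014]
tool_rot: [0.736, 0.677, 0.0, -0.002]
force: [-2.9, 9.9, 12.3]
finger_gap: 0.138
gripper_force: 47.4
t 16.8 p [ 0.5096 -0.0773  0.1014] R [[0.082, 0.997, -0.003], [0.997, -0.082, 0.003], [0.003, -0.003, -1.0]] F [-2.9  9.9 12.3] gap 0.138 47.43062496185303
fence 3.733729247966992 stop 9.623148370320553 down 12.269072318896985 yaw 85.28071431633819 T [ 1.148024    0.17005738 -0.02967611]
t: 17.05
tcp_pos: [0.5096, -0.0773, 0.1014]
tool_rot: [0.736, 0.677, -0.0, -0.003]
force: [-3.4, 9.3, 12.3]
finger_gap: 0.136
gripper_force: 47.5
t 17.05 p [ 0.5096 -0.0773  0.1014] R [[0.082, 0.997, -0.004], [0.997, -0.082, 0.004], [0.003, -0.004, -1.0]] F [-3.4  9.3 12.3] gap 0.136 47.4795538187027
fence 4.103951192817344 stop 8.991813660932397 down 12.321215549116086 yaw 85.28644129994998 T [ 1.10730248  0.24104429 -0.08629656]
```

```bash
python3 -m crank '[{"dp":[0,0.001,0],"delta_rot":[0,0,0],"fingers":-1},{"dp":[0,0.001,0],"delta_rot":[0,0,0],"fingers":-1},{"dp":[0,0,0],"delta_rot":[0,0,0],"fingers":-1},{"dp":[0,0,0],"delta_rot":[0,0,0],"fingers":-1}]'; python3 f.py; python3 -m crank '[{"dp":[0,0.001,0],"delta_rot":[0,0,0],"fingers":-1},{"dp":[0,0.001,0],"delta_rot":[0,0,0],"fingers":-1},{"dp":[0,0,0],"delta_rot":[0,0,0],"fingers":-1},{"dp":[0,0,0],"delta_rot":[0,0,0],"fingers":-1}]'; python3 f.py
```

```text
t: 17.38
tcp_pos: [0.5097, -0.0773, 0.1015]
tool_rot: [0.736, 0.677, -0.001, -0.003]
force: [-5.8, 8.2, 13.3]
finger_gap: 0.136
gripper_force: 47.7
t 17.38 p [ 0.5097 -0.0773  0.1015] R [[0.082, 0.997, -0.006], [0.997, -0.082, 0.004], [0.003, -0.006, -1.0]] F [-5.8  8.2 13.3] gap 0.136 47.66727805137634
fence 6.452755742572875 stop 7.694045521437549 down 13.320231388325192 yaw 85.29658677100721 T [ 1.07334962  0.51803671 -0.14587011]
t: 17.72
tcp_pos: [0.5099, -0.0773, 0.1015]
tool_rot: [0.735, 0.678, -0.001, -0.004]
force: [-8.3, 7.2, 15.8]
finger_gap: 0.134
gripper_force: 47.9
t 17.72 p [ 0.5099 -0.0773  0.1015] R [[0.082, 0.997, -0.008], [0.997, -0.082, 0.004], [0.004, -0.008, -1.0]] F [-8.3  7.2 15.8] gap 0.134 47.90539562702179
fence 8.869320817395538 stop 6.448387232698427 down 15.840482729471185 yaw 85.30778920262266 T [ 0.87910774  0.76216453 -0.11706347]
```

```bash
python3 -m crank '[{"dp":[0,0,-0.0005],"delta_rot":[-0.001,-0.0005,0],"fingers":-1},{"dp":[0,0,0],"delta_rot":[-0.001,-0.0005,0],"fingers":-1},{"dp":[0,0,0],"delta_rot":[0,0,0],"fingers":-1},{"dp":[0,0,0],"delta_rot":[0,0,0],"fingers":-1}]'; python3 f.py
```

```text
t: 18.05
tcp_pos: [0.5093, -0.077, 0.1014]
tool_rot: [0.735, 0.678, 0.0, 0.002]
force: [-7.5, 7.7, 13.8]
finger_gap: 0.13
gripper_force: 48.1
t 18.05 p [ 0.5093 -0.077   0.1014] R [[0.082, 0.997, 0.002], [0.997, -0.082, -0.002], [-0.002, 0.002, -1.0]] F [-7.5  7.7 13.8] gap 0.13 48.053664565086365
fence 8.140827909844498 stop 7.103420991564354 down 13.775519439619094 yaw 85.30815892774241 T [ 1.25635649  1.16940183 -0.06274461]
```

```bash
python3 -m crank '[{"dp":[-0.001,0.001,-0.0005],"delta_rot":[0,0,0],"fingers":-1},{"dp":[-0.0005,0.001,0],"delta_rot":[0,0,0],"fingers":-1},{"dp":[0,0,0],"delta_rot":[0,0,0],"fingers":-1},{"dp":[0,0,0],"delta_rot":[0,0,0],"fingers":-1}]'; python3 f.py
```

```text
t: 18.38
tcp_pos: [0.5094, -0.0771, 0.1014]
tool_rot: [0.735, 0.678, -0.0, 0.0]
force: [-7.3, 10.4, 13.0]
finger_gap: 0.133
gripper_force: 47.9
t 18.38 p [ 0.5094 -0.0771  0.1014] R [[0.082, 0.997, 0.0], [0.997, -0.082, -0.001], [-0.001, 0.0, -1.0]] F [-7.3 10.4 13. ] gap 0.133 47.93061017990112
fence 8.107776466427621 stop 9.769787335235357 down 12.97825582954024 yaw 85.30414459375287 T [ 1.5112395   1.10845581 -0.06600806]
```

```bash
python3 -m crank '[{"dp":[0,0.001,-0.0006],"delta_rot":[-0.0003,0,0],"fingers":-1},{"dp":[0,0.001,0],"delta_rot":[0,0,0],"fingers":-1},{"dp":[0,0,0],"delta_rot":[0,0,0],"fingers":-1},{"dp":[0,0,0],"delta_rot":[0,0,0],"fingers":-1},{"dp":[0,0,0],"delta_rot":[0,0,0],"fingers":-1}]'; python3 f.py;  python3 -m crank '[{"dp":[0,0,0],"delta_rot":[0,0,0],"fingers":-1},{"dp":[0,0,0],"delta_rot":[0,0,0],"fingers":-1},{"dp":[0,0,0],"delta_rot":[0,0,0],"fingers":-1}]'; python3 f.py
```

```text
t: 18.8
tcp_pos: [0.5095, -0.0771, 0.1014]
tool_rot: [0.735, 0.678, -0.0, 0.0]
force: [-9.8, 8.8, 13.5]
finger_gap: 0.135
gripper_force: 47.8
t 18.8 p [ 0.5095 -0.0771  0.1014] R [[0.082, 0.997, -0.0], [0.997, -0.082, -0.0], [-0.001, -0.0, -1.0]] F [-9.8  8.8 13.5] gap 0.135 47.80596077442169
fence 10.504389846393718 stop 7.967392330556639 down 13.462386146982208 yaw 85.32229861583932 T [ 1.31596269  1.35408472 -0.05060678]
t: 19.05
tcp_pos: [0.5095, -0.0771, 0.1014]
tool_rot: [0.735, 0.678, -0.0, 0.0]
force: [-9.3, 9.3, 13.2]
finger_gap: 0.132
gripper_force: 47.8
t 19.05 p [ 0.5095 -0.0771  0.1014] R [[0.082, 0.997, -0.0], [0.997, -0.082, -0.0], [-0.0, -0.0, -1.0]] F [-9.3  9.3 13.2] gap 0.132 47.80618607997894
fence 10.015859308024483 stop 8.54290216219337 down 13.225917665788673 yaw 85.32102105481128 T [ 1.35560349  1.34560182 -0.0441087 ]
```

Level and near target. A slight trim (a little more stop, a little less down), then I check visually.

```bash
python3 -m crank '[{"dp":[-0.0008,0.0002,-0.0007],"delta_rot":[0,0,0],"fingers":-1},{"dp":[0,0,0],"delta_rot":[0,0,0],"fingers":-1},{"dp":[0,0,0],"delta_rot":[0,0,0],"fingers":-1},{"dp":[0,0,0],"delta_rot":[0,0,0],"fingers":-1},{"dp":[0,0,0],"delta_rot":[0,0,0],"fingers":-1},{"dp":[0,0,0],"delta_rot":[0,0,0],"fingers":-1}]'; python3 f.py
python3 - <<'E'
from h import *
a=manip.snapshot('side')[0][...,::-1]; b=manip.snapshot('wrist')[0][...,::-1]
cv2.imwrite('pics/fin.png',np.hstack([cv2.resize(a[230:360,230:390],(400,325),interpolation=2),cv2.resize(b[100:425,150:550],(400,325))]))
E
```

```text
t: 19.55
tcp_pos: [0.5095, -0.0771, 0.1014]
tool_rot: [0.735, 0.678, -0.0, -0.0]
force: [-8.3, 10.6, 9.7]
finger_gap: 0.132
gripper_force: 47.5
t 19.55 p [ 0.5095 -0.0771  0.1014] R [[0.082, 0.997, -0.001], [0.997, -0.082, 0.0], [0.0, -0.001, -1.0]] F [-8.3 10.6  9.7] gap 0.132 47.47670888900757
fence 9.14876519708679 stop 9.905654442519278 down 9.666532700204407 yaw 85.30629046012511 T [ 1.45955834  1.16445013 -0.13113479]
```

View pics/fin.png

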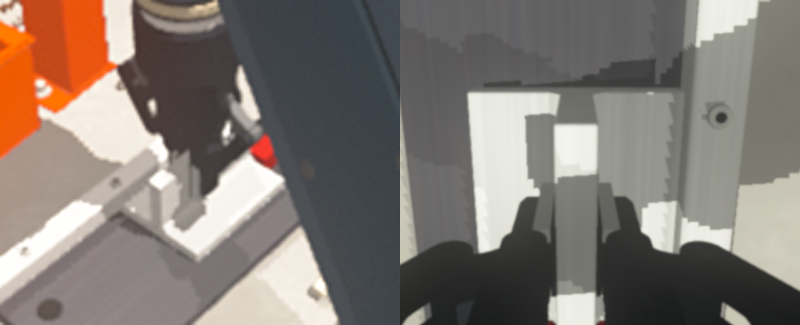

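The side and wrist views show the flange edge against the fence and the end at the red stop, web up and level. The pushes are about 9, 10 and 10 N. I'll hold, check they are steady, then hand in.

```bash
python3 -m crank '[{"dp":[0,0.0003,0],"delta_rot":[0,0,0],"fingers":-1},{"dp":[0,0,0],"delta_rot":[0,0,0],"fingers":-1},{"dp":[0,0,0],"delta_rot":[0,0,0],"fingers":-1},{"dp":[0,0,0],"delta_rot":[0,0,0],"fingers":-1},{"dp":[0,0,0],"delta_rot":[0,0,0],"fingers":-1},{"dp":[0,0,0],"delta_rot":[0,0,0],"fingers":-1},{"dp":[0,0,0],"delta_rot":[0,0,0],"fingers":-1},{"dp":[0,0,0],"delta_rot":[0,0,0],"fingers":-1},{"dp":[0,0,0],"delta_rot":[0,0,0],"fingers":-1},{"dp":[0,0,0],"delta_rot":[0,0,0],"fingers":-1},{"dp":[0,0,0],"delta_rot":[0,0,0],"fingers":-1},{"dp":[0,0,0],"delta_rot":[0,0,0],"fingers":-1}]'; python3 f.py | tail -1; python3 -c "
from station import manip
print(manip.sign_off())"
```

```text
t: 20.65
tcp_pos: [0.5095, -0.0771, 0.1014]
tool_rot: [0.735, 0.678, -0.0, -0.0]
force: [-9.2, 10.2, 9.3]
finger_gap: 0.134
gripper_force: 47.5
fence 9.983450712509718 stop 9.387346700958084 down 9.277115119169174 yaw 85.31424723205677 T [ 1.52506843  1.2195185  -0.08229524]
the job is handed in; nothing more can be done
None
```

I handed the job in at about 20.7 s: the tee is web up on the plate, flush to the fence and the red stop, still gripped and pushed with about 10 N into the fence, 9.4 N against the stop and 9.3 N down; the hand-in returned no verdict.

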